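Snap the transport cap onto a gas cartridge

ROBOT

A 6-joint arm with a two-finger parallel gripper is mounted at the origin on the work surface. World frame = base frame: x ahead of the robot, y to its left, z up, the work surface at z = 0. Lengths are in m, angles in rad, forces in N, time in s.
With the tool pointing down it reaches from about 0.275 to 0.75 m from the base axis. Payload 10.2 kg.
Tool frame: the origin (TCP) lies between the finger pads, 19 mm behind the fingertips; this is the grasp point; z points along the fingers, y is the line along which they close (so a half turn about z gives the same grasp; the last joint's range is limited). The gripper opens to 88 mm and grips with 3 to 60 N. Pads are 18 mm wide; open, the fingers measure 123 mm over their backs; the gripper's body (75 mm by 187 mm) begins 45 mm behind the grasp point.
Start: joints at [0.911, 0.313, 1.498, -0, 1.331, -0.223], TCP at [0.222, 0.476, 0.257] pointing down, gripper open.
Joint ranges: [-2.94, 2.94], [-0.97, 2.17], [0.19, 2.56], [-1.23, 4.37], [0.02, 3.11], [-2.88, 2.88]. Speed limits (rad/s): [2.39, 2.39, 3.01, 3.14, 3.14, 3.14].

INTERFACE

Orientations are given as a unit quaternion [w, x, y, z].
In Python, from station import bot gives the robot as it stands.
- The arm moves only by the shell command python3 -m jog 'ROWS' [OPENING] [FORCE]. ROWS is a JSON list of rows, 1 to 8 of them, each of 6 numbers: dx, dy, dz in m, then a rotation vector rx, ry, rz in rad; each row shifts and turns the commanded pose from where the row before left it, along the tool's axes as they then stand; what a row does not reach is not made up. A row lasts 1/12 s, in which the tool goes at most 0.0417 m and 0.125 rad, less where a joint would pass 70% of its speed; a pose out of reach is approached as far as the arm can. OPENING is the finger opening in m, set as the command begins (- or left out keeps the last). The fingers move at their own pace and stop on an object; FORCE is the grip in N (left out, the last holds). Time passes only in rows, so rows that do not move let the fingers close. It prints the time, the measured TCP pose, the force, the opening and the grip force at its end.
- bot.observe(): the state, without advancing time (a new reading comes with each control period).
- bot.grab_frame(name): name is "scene" or "top"; returns (picture, depth): 384x512x3 uint8, blue, green, red; 384x512 float32, m along the optical axis (not along the pixel's ray), 0 where there is no reading.
- bot.get_calibration(name): a dict with "fx", "fy", "cx", "cy" (pixels), "k1" (the pictures are not rectified: a ray, as slopes to the right and down, at radius r is drawn at 1 + k1 r^2 times it, then the intrinsics apply), "world_to_cam" (4x4, takes a point from world to camera coordinates). Camera axes: x right, y up, looking along -z (the intrinsics and any distortion apply to the point x, -y, -z); pixel columns grow to the right and rows downward; lengths in m; the calibration is good to about 2 mm. A picture is of the moment at which its call begins. get_calibration takes no time and is no camera call.
- bot.finish_job(): hands the job in; it is judged then, once.
The state is a dict: "time": time; "q": joint angles; "joint_vel": joint speeds; "joint_efforts": joint torques, N m; "tool_pos": TCP position; "tool_rot": TCP orientation; "contact_force": force on the tool from outside, world axes, zero at the start; "moment": the same for the moment, N m; "opening": finger opening in m; "grip_force": force on a finger pad.
Only numpy, scipy, OpenCV 4.12 (cv2) and the standard library are available. Lean on these libraries where they do the work, as an engineer would, in place of code of your own. Each camera call takes 0.05 s, during which the arm holds its last target. There are 200 camera calls.

TASK

The torch has been unscrewed from the gas cartridge, so put the cartridge's plastic snap cap (the middle-sized of the three white caps) back over its bare valve: set it square on the valve rim, press straight down until it clicks over the rim, and keep pressing it home against the shoulder. Finish while still pressing firmly down on the seated cap, about as hard as it took to click it on; do not let go or back off. The cartridge stays standing where it is, and the blowtorch and everything else on the bench is left alone.

Things in the scene. Friction and masses are not known exactly. Their poses are not given: they have to be found in the camera images.
- cap: Snap cap, white plastic, 47 mm across, 34 mm high, 30 g, mouth down on the bench: ribbed ring and flat crown from 12 to 34 mm above its rim; below, a slightly narrower slotted skirt with four spring tongues whose inner beads (3.7 mm above the rim) snap over the valve rim. Origin: centre of the mouth at its lower edge; z up.
- cap_grip (a point): Point on the cap's axis 27 mm above its lower edge: height to grip it, fingers on the ribbed ring and crown, 47 mm wide, from above at any yaw (a TCP here leaves the fingertips 8 mm above the lower edge). The crown's flat top is 7 mm higher.
- cartridge: Squat grey steel gas cartridge with a bare valve, standing loose, 106 mm across, 0.4 to 0.75 kg. Origin: centre of its underside, z up. Heights: wall to 82 mm, dome, flat shoulder 60 mm across at 110 mm; rolled valve rim, widest (35 mm) at 118.5 mm, tapering up to 24 mm across at 127.5 mm; brass threaded stub, 11 mm across, to 133.5 mm.
- seat (a point): Centre of the cartridge's flat shoulder, on the valve axis, 110 mm above its underside: the cap's origin is here when home. The beads touch the taper with the cap 9 mm above this; over the next 4 mm the push grows to about 11 N (8 to 14), then falls away in the click; 5 mm lower the cap lands on the shoulder and the push rises steeply. The cap may start up to 2 mm off-centre.
- torch: Blowtorch, leave alone: the same kind of cartridge, but with a brass head, black knob and steel burner tube screwed on, 203 mm high; the burner reaches about 135 mm out along its +x. Origin: centre of its underside.
- solder_spool: Spool of solder wire standing on end, 60 mm across, 56 mm high; leave alone. Origin: centre of its underside.
- flux_tin: Closed round flux tin, 75 mm across, 47 mm high; leave alone. Origin: centre of its underside.
- spray_can_cap: The largest white cap, plain with a bevelled top, 64 mm across, 46 mm high, of a spray can; leave alone. Origin: centre of its underside.
- bottle_cap: The smallest white cap, a screw cap 26 mm across, 18 mm high; leave alone. Origin: centre of its underside.
- pipe_elbow: Copper pipe elbow lying flat, two 38 mm arms along its +x and +y, 25 mm thick; leave alone. Origin: under the corner, on the bench.
- hammer: Small hammer lying on the left of the bench, handle 240 mm along its x, head at its +x end, 28 mm high; leave alone. Origin: under the middle of the handle.
- pliers: Pliers lying on the right of the bench, 180 mm long, jaws towards their +x, 15 mm high; leave alone. Origin: on the bench near the joint.
Things that resemble listed ones, but are neither listed nor needed, are in the scene too. What is shaped like the cap but blue or yellow is not meant.

How it is judged:
By the outcome, as a careful person would: the job done as asked, in the order asked, and still so for the second after the job is handed in, while the arm keeps its last pose, push and grip.
It also fails if it takes over 51 s, if anything falls off the work surface, if the arm or the gripper's body presses on something with over 40 N, if the wrist force passes 120 N, or if a joint passes its speed limit or range.

## Working session

There is one attempt and no reset: what is moved stays moved. The work goes in short steps, Python scripts to look and compute and a shell command to move; the robot and the scene stay as the last step left them, time stands still between calls to the robot, and variables do not carry over. Pictures are saved under pics/ and viewed, at most 10 in all, crops included, and the job is handed in when it is done.

```bash
mkdir -p pics; cat > h.py <<'E'
import numpy as np, cv2
from station import bot
def world(cal,u,v,d):
    x=(u-cal["cx"])/cal["fx"]; y=(v-cal["cy"])/cal["fy"]
    a,b=x,y
    for _ in range(10):
        s=1+cal["k1"]*(a*a+b*b); a,b=x/s,y/s
    p=np.stack([a*d,-b*d,-d,np.ones_like(d)],-1)
    return (p@np.linalg.inv(cal["world_to_cam"]).T)[...,:3]
def cloud(name):
    im,d=bot.grab_frame(name); c=bot.get_calibration(name)
    v,u=np.mgrid[:384,:512].astype(float)
    return im,d,world(c,u,v,d.astype(float))
E
python3 - <<'E'
from h import *
for n in("scene","top"):
    im,d,P=cloud(n); np.savez(f"{n}0.npz",im=im,d=d,P=P)
    cv2.imwrite(f"pics/{n}0.png",cv2.resize(im,(768,576),interpolation=cv2.INTER_CUBIC))
    c=bot.get_calibration(n); print(n,c["fx"],c["k1"],np.linalg.inv(c["world_to_cam"]).round(3).tolist(),(d>0).mean())
o=bot.observe(); print(o)
E
```

```text
scene 395.8227490615845 -0.0788691832328697 [[-0.508, -0.686, 0.52, 1.26], [0.861, -0.408, 0.303, 0.377], [0.005, 0.602, 0.799, 1.147], [0.0, 0.0, 0.0, 1.0]] 0.9960174560546875
top 349.99347746635794 0.0232545108789362 [[0.028, 0.984, -0.173, 0.378], [-0.999, 0.032, 0.021, -0.002], [0.026, 0.172, 0.985, 0.98], [0.0, 0.0, 0.0, 1.0]] 0.9960174560546875
{'time': 0.1, 'q': array([ 9.10602746e-01,  3.13369820e-01,  1.49834695e+00, -1.73455995e-05,
        1.33098309e+00, -2.23372922e-01]), 'joint_vel': array([ 1.05900264e-03, -2.48419485e-03, -5.07925771e-05,  1.09660998e-03,
        7.67165069e-04, -2.17994185e-03]), 'joint_efforts': array([ 3.65156564e-03, -4.02816832e+01, -2.52647620e+01,  6.95822574e-02,
        3.42209078e-02, -9.12337691e-05]), 'tool_pos': array([0.22198689, 0.47554555, 0.25693601]), 'tool_rot': array([-2.29080412e-04,  2.16675943e-01,  9.76243427e-01, -5.04055469e-04]), 'contact_force': array([-0.23526465, -0.0176607 , -0.31957462]), 'moment': array([ 0.01172507, -0.06653722,  0.0181066 ]), 'grip_force': 0.0, 'opening': 0.08821321091834523}
```

View pics/scene0.png

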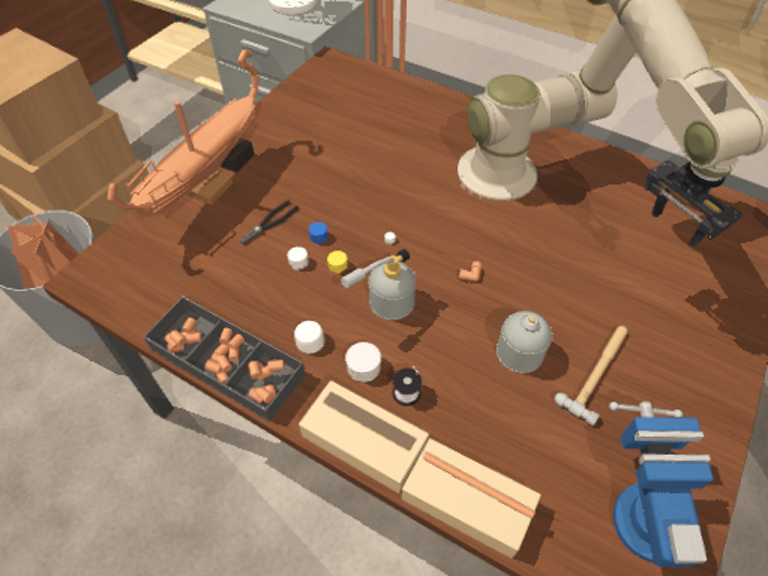

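View pics/top0.png

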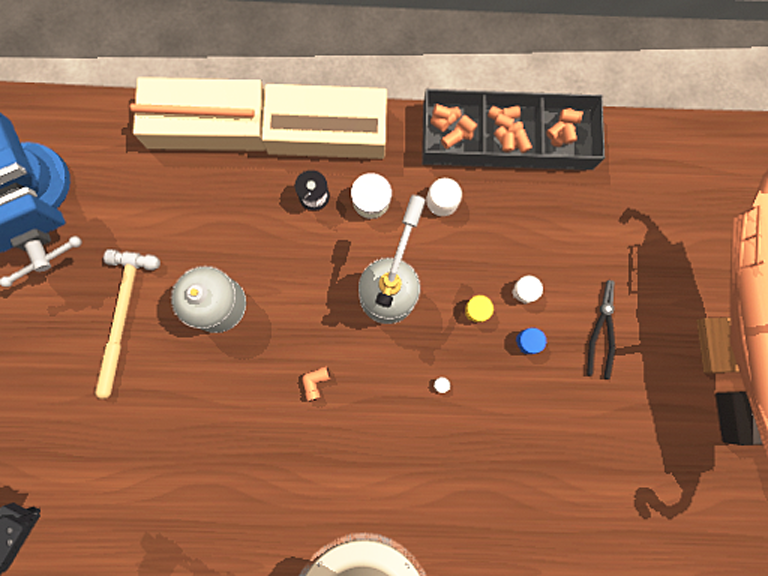

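The scene picture shows the snap cap at (298,258) with the yellow and blue look-alikes beside it, and the bare cartridge at (525,340), valve at (531,322). In the top picture the snap cap is at (528,290) and the valve at (194,293). I'll measure both from the two views.

```bash
cat > m.py <<'E'
from h import *
D={n:np.load(n+"0.npz") for n in("scene","top")}
def circ(q):
    A=np.c_[2*q,np.ones(len(q))]; s=np.linalg.lstsq(A,(q**2).sum(1),rcond=None)[0]
    return s[:2],np.sqrt(s[2]+s[0]**2+s[1]**2)
for n,c in(("scene",(298,258)),("top",(528,290))):
    P=D[n]["P"]; u,v=[int(a*2/3) for a in c]
    Q=P[v-25:v+25,u-25:u+25].reshape(-1,3); z0=P[v,u,2]
    I=D[n]["im"][v-25:v+25,u-25:u+25].reshape(-1,3).astype(int)
    table=np.median(Q[Q[:,2]<.012,2])
    T=Q[(abs(Q[:,2]-z0)<.004)&(np.linalg.norm(Q[:,:2]-P[v,u,:2],axis=1)<.035)]
    (c,r),_=cv2.minEnclosingCircle(T[:,:2].astype(np.float32)),0
    print(n,"cap top",z0,"table",table,"mean",T.mean(0),"enc",c,r,len(T))
for n,c in(("scene",(525,340)),("top",(205,297))):
    P=D[n]["P"]; u,v=[int(a*2/3) for a in c]
    Q=P[v-40:v+40,u-40:u+40].reshape(-1,3)
    print(n,"cart maxz",Q[:,2].max(), Q[Q[:,2]>.129].mean(0))
    for lo,hi in((.129,.14),(.1265,.1285),(.118,.1265),(.108,.112),(.085,.1),(.06,.08)):
        T=Q[(Q[:,2]>lo)&(Q[:,2]<hi)]
        if len(T)>3: 
            c,r=circ(T[:,:2]); print(lo,hi,len(T),T.mean(0).round(4),c.round(4),r.round(4),cv2.minEnclosingCircle(T[:,:2].astype(np.float32)))
for n,c in(("scene",(298,258)),("top",(528,290))):
    im=D[n]["im"];u,v=[int(a*2/3) for a in c]
    c2=(525,335) if n=="scene" else (205,297); a,b=[int(x*2/3) for x in c2]
    L=cv2.resize(im[v-24:v+24,u-24:u+24],(384,384),interpolation=2);R=cv2.resize(im[b-32:b+32,a-32:a+32],(384,384),interpolation=2)
    cv2.imwrite(f"pics/{n}_z.png",np.hstack([L,R])); print(n,"origins",(u-24,v-24),8,(a-32,b-32),6)
E
python3 m.py
```

```text
scene cap top 0.03239815229704668 table -0.0003048936352165743 mean [ 0.56503711 -0.28916557  0.0327246 ] enc (0.5657954812049866, -0.2886905372142792) 0.024952862411737442 85
top cap top 0.032152346710912716 table 2.322296209089636e-05 mean [ 0.55871539 -0.28794445  0.03358317] enc (0.5594758987426758, -0.2887079119682312) 0.023460492491722107 207
scene cart maxz 1.1473710554464371 [0.99064692 0.34431753 0.77799738]
0.129 0.14 12 [0.5199 0.2876 0.1316] [0.5181 0.2883] 0.0055 ((0.5176024436950684, 0.2878369688987732), 0.00850765686482191)
0.1265 0.1285 13 [0.5253 0.2893 0.1275] [0.5227 0.2889] 0.0091 ((0.5225701928138733, 0.2893483638763428), 0.012108400464057922)
0.118 0.1265 48 [0.5246 0.2893 0.1227] [0.5216 0.289 ] 0.0133 ((0.5210565328598022, 0.28944000601768494), 0.017685480415821075)
0.108 0.112 144 [0.5258 0.2896 0.1098] [0.5205 0.289 ] 0.0267 ((0.5221770405769348, 0.2895087003707886), 0.035467661917209625)
0.085 0.1 243 [0.5462 0.2924 0.0935] [0.5216 0.2888] 0.0464 ((0.5239343643188477, 0.28865131735801697), 0.052128542214632034)
0.06 0.08 109 [0.5615 0.2937 0.0695] [0.5197 0
[... 276 characters left out ...]
5 0.1285 33 [0.5159 0.2846 0.1274] [0.5169 0.2865] 0.0098 ((0.5161476135253906, 0.28555455803871155), 0.013439979404211044)
0.118 0.1265 89 [0.5156 0.2859 0.1229] [0.5165 0.2872] 0.0139 ((0.5167257189750671, 0.2872452735900879), 0.0171987134963274)
0.108 0.112 300 [0.5164 0.2855 0.1097] [0.5169 0.288 ] 0.0263 ((0.5161586403846741, 0.2886296510696411), 0.03569808974862099)
0.085 0.1 389 [0.5104 0.2736 0.0936] [0.5167 0.2869] 0.0465 ((0.5172074437141418, 0.286996066570282), 0.052255935966968536)
0.06 0.08 75 [0.497  0.2486 0.0702] [0.5166 0.2874] 0.0524 ((0.5120598077774048, 0.2761252522468567), 0.051287442445755005)
scene origins (174, 148) 8 (318, 191) 6
top origins (328, 169) 8 (104, 166) 6
```

View pics/scene_z.png

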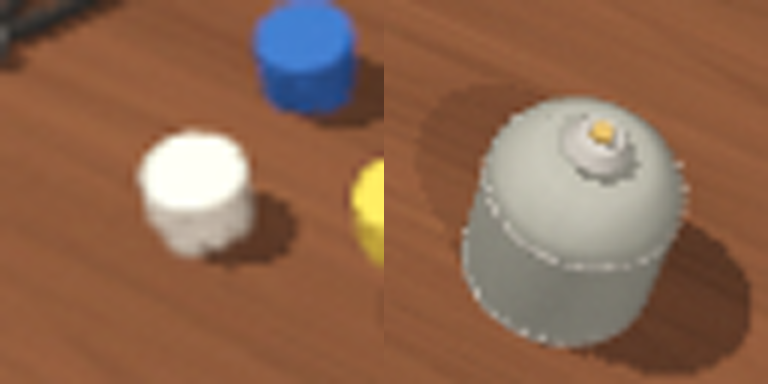

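View pics/top_z.png

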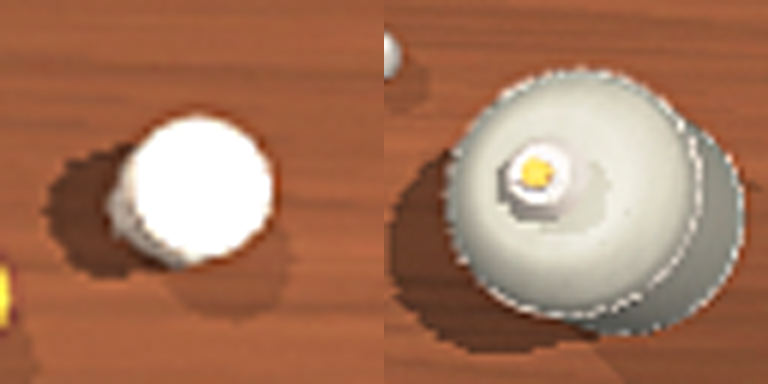

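Crown centre read in the zooms: scene (195,172), top (200,188). Stub top: scene right panel (217,132), top right panel (153,174). I'll triangulate these.

```bash
cat >> h.py <<'E'
from scipy.spatial.transform import Rotation as Ro
def tri(us,ut):
    A=np.zeros((3,3));b=np.zeros(3);L=[]
    for n,(u,v) in(("scene",us),("top",ut)):
        c=bot.get_calibration(n);o=np.linalg.inv(c["world_to_cam"])[:3,3]
        p=world(c,u,v,np.float64(1.));d=(p-o)/np.linalg.norm(p-o);M=np.eye(3)-np.outer(d,d);A+=M;b+=M@o;L.append((o,d))
    x=np.linalg.solve(A,b);return x,[np.linalg.norm(np.cross(x-o,d)) for o,d in L],[ (o+d*(x[2]-o[2])/d[2])[:2] for o,d in L]
def onz(n,u,v,z):
    c=bot.get_calibration(n);o=np.linalg.inv(c["world_to_cam"])[:3,3];d=world(c,u,v,np.float64(1.))-o
    return (o+d*(z-o[2])/d[2])[:2]
def go(t):
    o=bot.observe();w,x,y,z=o["tool_rot"];R=Ro.from_quat([x,y,z,w]).as_matrix()
    print("tcp",o["tool_pos"].round(4),"tool delta",(R.T@(np.array(t)-o["tool_pos"])).round(4)," z axis",R[:,2].round(4))
E
python3 - <<'E'
from h import *
f=lambda o,s,x,y:(o[0]+x/s-.45,o[1]+y/s-.45)
cs,ct=f((174,148),8,195,172),f((328,169),8,200,188)
ss,st=f((318,191),6,217,132),f((104,166),6,153,174)
print("cap",tri(cs,ct),onz("scene",*cs,.034),onz("top",*ct,.034))
print("stub",tri(ss,st),onz("scene",*ss,.1335),onz("top",*st,.1335))
c=(onz("scene",*cs,.034)+onz("top",*ct,.034))/2
go([c[0],c[1],.257]); go([c[0],c[1],.027])
E
```

```text
cap (array([ 0.56039709, -0.29135816,  0.02865754]), [np.float64(0.00010744139799170652), np.float64(0.00010744139799192624)], [array([ 0.56040911, -0.29147483]), array([ 0.56035601, -0.29125193])]) [ 0.56374824 -0.28828389] [ 0.55933096 -0.2896279 ]
stub (array([0.51739074, 0.28827529, 0.1272184 ]), [np.float64(0.0007964642529723206), np.float64(0.0007964642529721886)], [array([0.51786049, 0.28759306]), array([0.51708441, 0.28903623])]) [0.52242791 0.28814178] [0.51605866 0.28689112]
tcp [0.222  0.4755 0.2569] tool delta [-6.311e-01 -5.491e-01  4.000e-04]  z axis [-7.e-04 -9.e-04 -1.e+00]
tcp [0.222  0.4755 0.2569] tool delta [-0.6312 -0.5488  0.2304]  z axis [-7.e-04 -9.e-04 -1.e+00]
```

```bash
r='[-0.03,-0.0262,0,0,0,0]'; python3 -m jog '[[-0.03,-0.026,0,0,0,0],[-0.03,-0.026,0,0,0,0],[-0.03,-0.026,0,0,0,0],[-0.03,-0.026,0,0,0,0],[-0.03,-0.026,0,0,0,0],[-0.03,-0.026,0,0,0,0],[-0.03,-0.026,0,0,0,0]]' 0.088
python3 -m jog '[[-0.03,-0.026,0,0,0,0],[-0.03,-0.026,0,0,0,0],[-0.03,-0.026,0,0,0,0],[-0.03,-0.026,0,0,0,0],[-0.03,-0.026,0,0,0,0],[-0.03,-0.026,0,0,0,0],[-0.03,-0.026,0,0,0,0]]'
python3 -m jog '[[-0.03,-0.026,0,0,0,0],[-0.03,-0.026,0,0,0,0],[-0.03,-0.026,0,0,0,0],[-0.03,-0.026,0,0,0,0],[-0.03,-0.026,0,0,0,0],[-0.03,-0.026,0,0,0,0],[0,0,0,0,0,0],[0,0,0,0,0,0]]'
python3 -c "
from h import *
go([.5615,-.289,.257])"
```

```text
time: 0.68
tool_pos: [0.3355, 0.2202, 0.2573]
tool_rot: [-0.0, 0.216, 0.976, -0.0]
contact_force: [0.8, 0.3, 0.5]
opening: 0.0881
grip_force: 0.0
time: 1.27
tool_pos: [0.4489, -0.0339, 0.2573]
tool_rot: [-0.0, 0.217, 0.976, 0.0]
contact_force: [1.2, 1.4, -0.0]
opening: 0.0886
grip_force: 0.0
time: 1.93
tool_pos: [0.5457, -0.2506, 0.256]
tool_rot: [-0.001, 0.218, 0.976, 0.0]
contact_force: [0.0, 0.3, -0.5]
opening: 0.088
grip_force: 0.0
tcp [ 0.5457 -0.2506  0.256 ] tool delta [-0.0306 -0.0281 -0.0011]  z axis [-0.0017  0.0013 -1.    ]
```

```bash
python3 -m jog '[[-0.016,-0.014,0,0,0,0],[-0.015,-0.014,0,0,0,0],[0,0,0.035,0,0,0],[0,0,0.035,0,0,0],[0,0,0.035,0,0,0],[0,0,0.035,0,0,0],[0,0,0.02,0,0,0],[0,0,0,0,0,0]]'
python3 - <<'E'
from h import *
go([.5615,-.289,.027])
a,_=bot.grab_frame("scene");b,_=bot.grab_frame("top")
L=cv2.resize(a[130:210,150:240],(400,356),interpolation=2);R=cv2.resize(b[150:230,305:395],(400,356),interpolation=2)
cv2.imwrite("pics/g1.png",np.hstack([L,R]))
E
```

```text
time: 2.6
tool_pos: [0.5602, -0.2852, 0.0932]
tool_rot: [-0.004, 0.216, 0.976, 0.002]
contact_force: [-0.5, 0.9, -0.6]
opening: 0.0882
grip_force: 0.0
tcp [ 0.5602 -0.2852  0.0932] tool delta [-0.0033 -0.0031  0.0661]  z axis [-0.0066  0.0053 -1.    ]
```

View pics/g1.png

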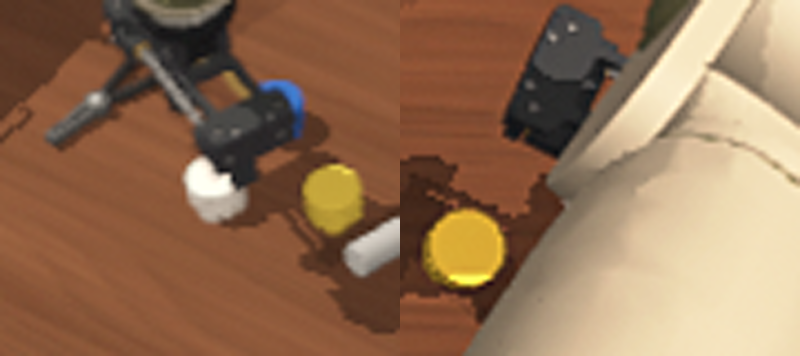

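The scene crop shows the gripper above the white cap (215,190), with the pad beside it. Blue and yellow caps are clear. The top view is blocked by the arm.

```bash
python3 -m jog '[[-0.003,-0.003,0.01,0,0,0],[0,0,0.018,0,0,0],[0,0,0.018,0,0,0],[0,0,0.014,0,0,0],[0,0,0.006,0,0,0],[0,0,0,0,0,0],[0,0,0,0,0,0]]'
python3 -c "
from h import *
go([.5615,-.289,.027]);o=bot.observe();w,x,y,z=o['tool_rot'];R=Ro.from_quat([x,y,z,w]).as_matrix()
print('tilt fix rotvec (tool)',np.cross([0,0,1],R.T@[0,0,-1]).round(4))"
```

```text
time: 3.28
tool_pos: [0.564, -0.2921, 0.0326]
tool_rot: [0.001, 0.217, 0.976, -0.0]
contact_force: [-0.4, 0.0, -0.6]
opening: 0.0878
grip_force: 0.0
tcp [ 0.564  -0.2921  0.0326] tool delta [0.0036 0.0018 0.0056]  z axis [ 0.0014 -0.0011 -1.    ]
tilt fix rotvec (tool) [-0.0004  0.0017  0.    ]
```

```bash
python3 -m jog '[[0.003,0.001,0.003,0,0,0],[0,0,0.002,0,0,0],[0,0,0,0,0,0],[0,0,0,0,0,0]]'
python3 -m jog '[[0,0,0,0,0,0],[0,0,0,0,0,0],[0,0,0,0,0,0],[0,0,0,0,0,0],[0,0,0,0,0,0],[0,0,0,0,0,0],[0,0,0,0,0,0],[0,0,0,0,0,0]]' 0.04 50
```

```text
time: 3.62
tool_pos: [0.5613, -0.2896, 0.0267]
tool_rot: [0.0, 0.217, 0.976, -0.0]
contact_force: [1.1, 0.4, 0.8]
opening: 0.0882
grip_force: 0.0
time: 4.28
tool_pos: [0.5612, -0.2896, 0.0264]
tool_rot: [0.0, 0.217, 0.976, -0.0]
contact_force: [-0.3, 0.8, -0.1]
opening: 0.046
grip_force: 49.9
```

```bash
python3 -m jog '[[0,0,-0.02,0,0,0],[0,0,-0.035,0,0,0],[0,0,-0.04,0,0,0],[0,0,-0.04,0,0,0],[0,0,-0.04,0,0,0],[0,0,-0.04,0,0,0],[0,0,-0.03,0,0,0],[0,0,0,0,0,0]]'
python3 -c "
from h import *
go([.5185,.2875,.27])"
```

```text
time: 4.95
tool_pos: [0.5623, -0.2904, 0.2787]
tool_rot: [0.005, 0.217, 0.976, -0.002]
contact_force: [-0.5, -0.5, -0.6]
opening: 0.046
grip_force: 50.0
tcp [ 0.5623 -0.2904  0.2787] tool delta [0.2842 0.5051 0.0042]  z axis [ 0.009  -0.007  -0.9999]
```

```bash
python3 -m jog '[[0.012,0.022,0,0,0,0],[0.017,0.03,0,0,0,0],[0.017,0.03,0,0,0,0],[0.017,0.03,0,0,0,0],[0.017,0.03,0,0,0,0],[0.017,0.03,0,0,0,0],[0.017,0.03,0,0,0,0],[0.017,0.03,0,0,0,0]]'
python3 -m jog '[[0.017,0.03,0,0,0,0],[0.017,0.03,0,0,0,0],[0.017,0.03,0,0,0,0],[0.017,0.03,0,0,0,0],[0.017,0.03,0,0,0,0],[0.017,0.03,0,0,0,0],[0.017,0.03,0,0,0,0],[0.017,0.03,0,0,0,0]]'
python3 -m jog '[[0.017,0.03,0,0,0,0],[0,0,0,0,0,0],[0,0,0,0,0,0],[0,0,0,0,0,0]]'
python3 -c "
from h import *
go([.5185,.2875,.18])"
```

```text
time: 5.62
tool_pos: [0.54, -0.0223, 0.271]
tool_rot: [-0.0, 0.217, 0.976, 0.0]
contact_force: [-0.2, 0.9, -0.9]
opening: 0.046
grip_force: 49.9
time: 6.28
tool_pos: [0.5183, 0.2527, 0.2709]
tool_rot: [-0.0, 0.217, 0.976, -0.0]
contact_force: [1.0, -0.8, 0.4]
opening: 0.0461
grip_force: 49.9
time: 6.62
tool_pos: [0.5162, 0.2849, 0.2709]
tool_rot: [-0.0, 0.217, 0.976, -0.0]
contact_force: [-0.3, 0.8, 0.2]
opening: 0.0461
grip_force: 50.0
tcp [0.5162 0.2849 0.2709] tool delta [-0.001   0.0034  0.0909]  z axis [-7.e-04 -5.e-04 -1.e+00]
```

```bash
python3 -m jog '[[-0.001,0.003,0.02,0,0,0],[0,0,0.03,0,0,0],[0,0,0.025,0,0,0],[0,0,0.013,0,0,0],[0,0,0,0,0,0],[0,0,0,0,0,0]]'
python3 - <<'E'
from h import *
go([.5185,.2875,.18])
for n in("scene","top"):
    im,d,P=cloud(n);np.savez(n+"1.npz",im=im,d=d,P=P)
a=np.load("scene1.npz")["im"];b=np.load("top1.npz")["im"]
L=cv2.resize(a[175:265,310:400],(400,400),interpolation=2);R=cv2.resize(b[140:250,80:190],(400,400),interpolation=2)
cv2.imwrite("pics/g2.png",np.hstack([L,R]))
E
```

```text
time: 7.12
tool_pos: [0.5188, 0.2866, 0.1836]
tool_rot: [-0.0, 0.217, 0.976, -0.0]
contact_force: [0.0, -0.7, 0.7]
opening: 0.0463
grip_force: 49.9
tcp [0.5188 0.2866 0.1836] tool delta [0.0006 0.0007 0.0036]  z axis [-4.e-04 -3.e-04 -1.e+00]
```

View pics/g2.png

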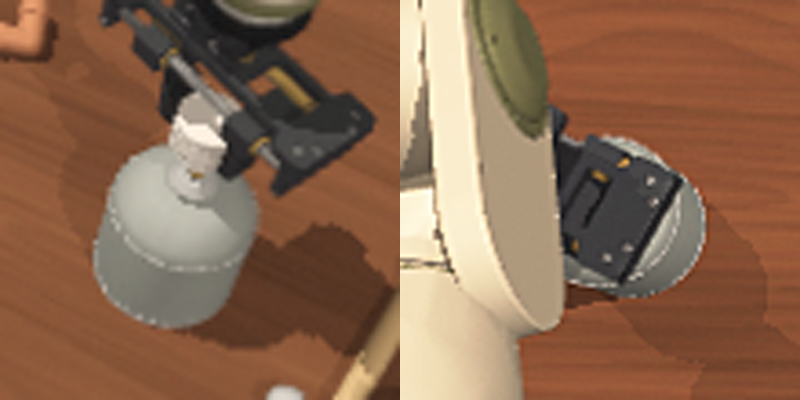

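The scene crop shows the cap, about (200,140), held above the valve at (195,180). The top view is blocked by the gripper. I'll compare cap axis and cartridge axis within the scene depth alone, so the calibration bias cancels.

```bash
python3 - <<'E'
from h import *
from scipy.optimize import least_squares
D=np.load("scene1.npz");P=D["P"];im=D["im"].astype(int)
D0=np.load("scene0.npz");P0=D0["P"]
def fit(Q,r):
    s=least_squares(lambda c:np.hypot(*(Q[:,:2]-c).T)-r,Q[:,:2].mean(0)-[.01,0],loss="soft_l1",f_scale=.001)
    e=np.hypot(*(Q[:,:2]-s.x).T)-r
    return s.x.round(4),len(Q),e.std().round(4)
near=np.hypot(P[...,0]-.52,P[...,1]-.288)<.03
white=(im.min(-1)>110)&(im.max(-1)-im.min(-1)<45)
for lo,hi,r in((.170,.189,.0235),(.172,.186,.0235),(.158,.168,.0225)):
    m=near&white&(P[...,2]>lo)&(P[...,2]<hi); print("cap",lo,hi,fit(P[m],r), P[m][:,:3].min(0).round(3),P[m].max(0).round(3))
m=near&white&(P[...,2]>.15)&(P[...,2]<.2)
for q,c in zip(P[m],im[m]): print((q*1000).round(0).astype(int).tolist(),int(c.mean()),end=" ")
print()
for A,t in((P,"now"),(P0,"before")):
    nr=np.hypot(A[...,0]-.52,A[...,1]-.288)<.065
    for lo,hi,r in((.02,.075,.053),(.085,.105,None),):
        m=nr&(A[...,2]>lo)&(A[...,2]<hi)
        if r: print(t,"cart",fit(A[m],r))
        else:
            q=A[m][:,:2];M=np.c_[2*q,np.ones(len(q))];print(t,"dome",np.linalg.lstsq(M,(q**2).sum(1),rcond=None)[0][:2])
E
```

```text
cap 0.17 0.189 (array([0.519 , 0.2864]), 73, np.float64(0.0055)) [0.497 0.264 0.17 ] [0.545 0.303 0.189]
cap 0.172 0.186 (array([0.5194, 0.2862]), 40, np.float64(0.0012)) [0.527 0.264 0.173] [0.545 0.303 0.186]
cap 0.158 0.168 (array([0.5199, 0.2872]), 19, np.float64(0.0012)) [0.528 0.265 0.159] [0.543 0.301 0.168]
[510, 268, 192] 159 [506, 271, 189] 181 [497, 284, 188] 125 [517, 265, 192] 148 [515, 267, 192] 156 [512, 270, 190] 160 [510, 272, 190] 161 [509, 275, 190] 155 [500, 288, 188] 134 [500, 291, 190] 153 [497, 293, 189] 130 [519, 266, 190] 159 [520, 269, 194] 159 [516, 271, 191] 159 [515, 274, 191] 159 [513, 276, 191] 159 [513, 279, 193] 155 [504, 292, 192] 150 [504, 295, 193] 155 [500, 297, 190] 132 [526, 265, 193] 148 [524, 268, 193] 159 [520, 270, 189] 159 [518, 272, 188] 159 [516, 275, 188] 159 [516, 278, 190] 158 [516, 280, 192] 159 [510, 283, 187] 155 [507, 296, 193] 146 [504, 299, 190] 148 [528, 266, 191] 153 [527, 269, 192] 160 [523, 271, 189] 160 [526, 274, 195] 159 [524, 277, 194] 159 [523, 279, 194] 160 [517, 282, 189] 160 [519, 285, 193] 159 [516, 287, 191] 157 [52
[... 2129 characters left out ...]
70] 182 [545, 286, 175] 179 [539, 288, 169] 176 [543, 292, 176] 174 [542, 294, 177] 171 [541, 297, 178] 152 [539, 300, 177] 147 [540, 281, 159] 187 [543, 287, 168] 171 [545, 290, 173] 170 [543, 293, 171] 173 [541, 295, 171] 172 [541, 298, 173] 160 [537, 300, 170] 146 [541, 285, 158] 180 [542, 288, 162] 168 [541, 291, 163] 171 [542, 294, 166] 170 [540, 296, 165] 151 [539, 299, 166] 149 [534, 301, 161] 132 [543, 289, 159] 157 [541, 292, 158] 159 [542, 295, 161] 171 [540, 297, 161] 150 [539, 300, 162] 145 
now cart (array([0.5203, 0.2887]), 299, np.float64(0.0013))
now dome [0.52298453 0.28897807]
before cart (array([0.5203, 0.2888]), 300, np.float64(0.0011))
before dome [0.52288606 0.28889781]
```

```bash
python3 -m jog '[[0.0005,0.002,0.005,0,0,0],[0,0,0.01,0,0,0],[0,0,0.01,0,0,0],[0,0,0.005,0,0,0],[0,0,0.002,0,0,0],[0,0,0,0,0,0],[0,0,0,0,0,0]]'
python3 -c "
from h import *
go([.5193,.2886,.1454]);o=bot.observe();print(o['contact_force'],o['moment'])"
```

```text
time: 7.8
tool_pos: [0.5189, 0.2898, 0.1515]
tool_rot: [0.0, 0.217, 0.976, 0.0]
contact_force: [0.4, -0.4, -0.7]
opening: 0.0459
grip_force: 50.0
tcp [0.5189 0.2898 0.1515] tool delta [-0.0009 -0.0009  0.0061]  z axis [ 2.e-04  0.e+00 -1.e+00]
[ 0.42018842 -0.39517111 -0.68169906] [0.03403897 0.00642903 0.05832702]
```

```bash
python3 -m jog '[[-0.001,-0.001,0.003,0,0,0],[0,0,0,0,0,0],[0,0,0,0,0,0]]'
cat > f.py <<'E'
from h import *
from scipy.optimize import least_squares
def fit(Q,r):
    s=least_squares(lambda c:np.hypot(*(Q[:,:2]-c).T)-r,Q[:,:2].mean(0)-[.01,0],loss="soft_l1",f_scale=.001);return s.x
o=bot.observe();zb=o["tool_pos"][2]-.0264;a=[];b=[]
for k in range(4):
    im,d,P=cloud("scene");im=im.astype(int)
    w=(im.min(-1)>110)&(im.max(-1)-im.min(-1)<45);n=np.hypot(P[...,0]-.52,P[...,1]-.288)
    a.append(fit(P[w&(n<.03)&(P[...,2]>zb+.013)&(P[...,2]<zb+.029)&(P[...,0]>.525)],.0235))
    b.append(fit(P[(n<.065)&(P[...,2]>.02)&(P[...,2]<.075)],.053))
a,b=np.array(a),np.array(b);print("cap",a.mean(0),a.std(0),"cart",b.mean(0),b.std(0),"cart-cap",b.mean(0)-a.mean(0))
go([.5196,.2888,.1454])
E
python3 f.py
```

```text
time: 8.05
tool_pos: [0.5193, 0.2883, 0.1485]
tool_rot: [0.0, 0.217, 0.976, 0.0]
contact_force: [0.0, 0.3, 0.1]
opening: 0.0458
grip_force: 49.9
cap [0.52037706 0.2882494 ] [0.00025291 0.00024078] cart [0.52035504 0.28880522] [7.02240265e-05 6.18974543e-05] cart-cap [-2.20163963e-05  5.55818034e-04]
tcp [0.5193 0.2884 0.1486] tool delta [-0.0001  0.0004  0.0032]  z axis [ 2.e-04  1.e-04 -1.e+00]
```

Cap and cartridge axes agree to about 0.5 mm. Pressing down.

```bash
python3 -m jog '[[0,0.0003,0.001,0,0,0],[0,0,0.001,0,0,0],[0,0,0.001,0,0,0],[0,0,0,0,0,0]]'
python3 -m jog '[[0,0,0.001,0,0,0],[0,0,0,0,0,0]]'
python3 -m jog '[[0,0,0.001,0,0,0],[0,0,0,0,0,0]]'
```

```text
time: 8.58
tool_pos: [0.5192, 0.2887, 0.1452]
tool_rot: [-0.0, 0.217, 0.976, -0.0]
contact_force: [-1.3, -0.7, 0.3]
opening: 0.0462
grip_force: 49.9
time: 8.75
tool_pos: [0.5194, 0.2886, 0.1445]
tool_rot: [0.0, 0.217, 0.976, -0.0]
contact_force: [-1.3, -1.6, 2.6]
opening: 0.0462
grip_force: 49.9
time: 8.92
tool_pos: [0.5196, 0.2887, 0.1438]
tool_rot: [0.0, 0.217, 0.976, 0.0]
contact_force: [-2.1, -1.5, 4.9]
opening: 0.0456
grip_force: 49.9
```

```bash
python3 -m jog '[[0.0003,-0.0006,0.0007,0,0,0],[0,0,0,0,0,0]]'
python3 -m jog '[[0,0,0.001,0,0,0],[0,0,0,0,0,0]]'
python3 -m jog '[[0,0,0.001,0,0,0],[0,0,0,0,0,0]]'
```

```text
time: 9.08
tool_pos: [0.5194, 0.2884, 0.1435]
tool_rot: [0.001, 0.217, 0.976, 0.001]
contact_force: [-1.4, -1.0, 5.1]
opening: 0.0463
grip_force: 49.9
time: 9.25
tool_pos: [0.5195, 0.2884, 0.1425]
tool_rot: [0.001, 0.217, 0.976, 0.001]
contact_force: [0.4, 0.2, 5.2]
opening: 0.0456
grip_force: 49.9
time: 9.42
tool_pos: [0.5192, 0.2882, 0.1406]
tool_rot: [0.0, 0.217, 0.976, 0.0]
contact_force: [2.2, 0.5, -3.0]
opening: 0.0462
grip_force: 50.0
```

```bash
python3 -m jog '[[0,0,0.001,0,0,0],[0,0,0.001,0,0,0],[0,0,0,0,0,0]]'
python3 -m jog '[[0,0,0.001,0,0,0],[0,0,0,0,0,0]]'
python3 -m jog '[[0,0,0.001,0,0,0],[0,0,0,0,0,0]]'
```

```text
time: 9.67
tool_pos: [0.5185, 0.2883, 0.1381]
tool_rot: [-0.001, 0.217, 0.976, -0.0]
contact_force: [0.8, 0.5, -2.3]
opening: 0.0457
grip_force: 50.0
time: 9.83
tool_pos: [0.5187, 0.2883, 0.1374]
tool_rot: [-0.0, 0.217, 0.976, -0.0]
contact_force: [0.5, -0.3, -0.6]
opening: 0.0464
grip_force: 50.0
time: 10.0
tool_pos: [0.5188, 0.2883, 0.1366]
tool_rot: [-0.0, 0.217, 0.976, -0.0]
contact_force: [0.0, -0.3, -0.4]
opening: 0.0454
grip_force: 50.0
```

```bash
python3 -m jog '[[0,0,0.001,0,0,0],[0,0,0,0,0,0],[0,0,0,0,0,0]]'
python3 -m jog '[[0,0,0.0005,0,0,0],[0,0,0,0,0,0],[0,0,0,0,0,0]]'
```

```text
time: 10.25
tool_pos: [0.5189, 0.2883, 0.1363]
tool_rot: [0.0, 0.217, 0.976, 0.0]
contact_force: [-2.8, -0.7, 6.2]
opening: 0.046
grip_force: 49.9
time: 10.5
tool_pos: [0.519, 0.2883, 0.1363]
tool_rot: [0.0, 0.217, 0.976, 0.0]
contact_force: [-4.4, -2.5, 8.2]
opening: 0.0457
grip_force: 49.9
```

```bash
python3 -m jog '[[0.0003,-0.0004,0.0008,0,0,0],[0,0,0,0,0,0],[0,0,0,0,0,0],[0,0,0,0,0,0]]'
python3 -m jog '[[0,0,0,0,0,0],[0,0,0,0,0,0],[0,0,0,0,0,0],[0,0,0,0,0,0]]'
```

```text
time: 10.83
tool_pos: [0.5189, 0.2883, 0.1363]
tool_rot: [0.001, 0.217, 0.976, 0.001]
contact_force: [-3.1, -1.5, 12.5]
opening: 0.0461
grip_force: 49.9
time: 11.17
tool_pos: [0.519, 0.2883, 0.1363]
tool_rot: [0.001, 0.217, 0.976, 0.001]
contact_force: [-4.3, -2.2, 12.2]
opening: 0.0463
grip_force: 49.9
```

```bash
python3 - <<'E'
from h import *
a,_=bot.grab_frame("scene");cv2.imwrite("pics/g3.png",cv2.resize(a[165:265,300:400],(500,500),interpolation=2));o=bot.observe();print(o["contact_force"],o["time"])
E
python3 f.py
```

```text
[-3.49272723 -1.23956463 13.39328254] 11.2167
cap [0.51977901 0.28828622] [0.00023286 0.00026423] cart [0.52031234 0.28879401] [8.24721887e-05 8.48577740e-05] cart-cap [0.00053333 0.00050779]
tcp [0.5189 0.2883 0.1363] tool delta [-0.0004  0.0008 -0.0091]  z axis [ 2.4e-03  7.0e-04 -1.0e+00]
```

View pics/g3.png

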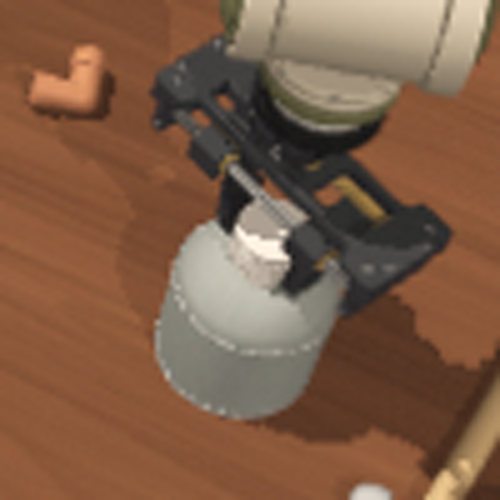

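The crop shows the cap, about (265,245), seated on the cartridge shoulder with the cartridge upright and unmoved. The push holds at about 12–13 N.

```bash
python3 -c "
from station import bot
print(bot.observe()['contact_force'],bot.finish_job())"
```

```text
the job is handed in; nothing more can be done
[-3.35185605 -0.10256438 12.7592562 ] None
```

The snap cap clicked over the valve rim and sits home on the shoulder. I handed the job in at about 11.4 s with the arm still pressing down at about 12.8 N, the cartridge upright and unmoved, and nothing else on the bench touched.

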